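# Find the weak spring clip by pulling its gauge blade

### The job

One of the three spring clips on the rail has gone weak: find it by the pull it takes to draw the blade. Going from the left clip to the right, draw each gauge blade up in its clip until its foot is about 25 mm above the stop and feel how hard it is held. At the end the weak clip's blade shall lie in the aluminium tray and the other two stand in their own clips, pushed gently down (no ramming) until fully home on the stop; leave the other things on the bench alone.

Things in the scene. Friction and masses are not known exactly. Their poses are not given: they have to be found in the camera images.
- rail: Aluminium base plate 90 x 300 x 10 mm, fixed on the worktop; origin at the centre of its underside, own y along its length, z up, x away from the robot at yaw 0. Three like-looking spring clips stand on it at y = +100 mm (left), 0 (middle), -100 mm (right). One of the three is weak; which one changes and cannot be seen.
- blade_left: Gauge blade of the left clip: upright steel strip 4 mm thick (own x), 28 mm wide (own y), 102 mm tall, 70 g. Origin at the middle of its foot, z up. Its top 36 mm (z = 66 to 102 mm) are a black handle, 14 mm thick (x) by 30 mm wide (y). Starts upright, axes along the rail's, foot 3 to 12 mm above the stop (not home).
- blade_middle: Gauge blade of the middle clip: upright steel strip 4 mm thick (own x), 28 mm wide (own y), 102 mm tall, 70 g. Origin at the middle of its foot, z up. Its top 36 mm (z = 66 to 102 mm) are a black handle, 14 mm thick (x) by 30 mm wide (y). Starts upright, axes along the rail's, foot 3 to 12 mm above the stop (not home).
- blade_right: Gauge blade of the right clip: upright steel strip 4 mm thick (own x), 28 mm wide (own y), 102 mm tall, 70 g. Origin at the middle of its foot, z up. Its top 36 mm (z = 66 to 102 mm) are a black handle, 14 mm thick (x) by 30 mm wide (y). Starts upright, axes along the rail's, foot 3 to 12 mm above the stop (not home).
- grip_left (a point): Middle of the handle of blade_left, 84 mm above its foot; axes those of the blade. While the blade slides, a firm clip holds it back with roughly 5 to 12 N, the weak clip with 0 to 4 N, less than half of the firm ones; read it in motion, it sags at rest. The blade weighs 0.7 N.
- grip_middle (a point): Middle of the handle of blade_middle, 84 mm above its foot; axes those of the blade. Pinching a handle across its 30 mm (along the rail) lets the blade lie square between the jaws; a sideways load along the rail's x adds false drag.
- grip_right (a point): Middle of the handle of blade_right, 84 mm above its foot; axes those of the blade. The drag of a clip is about even over the travel; a blade comes free once its foot is about 40 mm above the stop.
- stop_left (a point): Left clip: hard stop on the rail's top (10 mm above the worktop), midway between the jaws; the foot of a blade that is home rests here. Each clip has a fixed jaw on the rail's +x side and a jaw pushed towards +x by a spring; its flared lips reach 60 mm above the worktop; it spans -44 to +38 mm in x, 36 mm in y.
- stop_middle (a point): The same point in the middle clip (clip as the left one): hard stop on the rail's top, 10 mm above the worktop, where the foot of a blade that is home rests.
- stop_right (a point): The same point in the right clip (clip as the left one): hard stop on the rail's top, 10 mm above the worktop, where the foot of a blade that is home rests.
- tray: Shallow round aluminium tray, 257 mm across the rim, 34 mm high, thin-walled, open, empty, flat floor 2 mm above the worktop, fixed on the worktop to the right of the rail; origin at the centre of its underside.
- grease_tin: Bystander: round flat tin, 72 mm across, 38 mm high, beyond the left end of the rail; origin under its centre.
- punch_1: Bystander: small stepped steel punch standing upright, 24 mm across, 66 mm high, about 100 mm in front of the rail's centre line between the left and middle clips; origin under its centre.

How it is judged:
By the outcome, as a careful person would: the job done as asked, in the order asked, and still so for the second after the job is handed in, with the robot touching nothing.
It also fails if it takes over 72 s, if anything falls off the work surface, if the arm or the gripper's body presses on something with over 40 N, if the wrist force passes 120 N, or if a joint passes its speed limit or range.

### The arm

A 6-joint arm with a two-finger parallel gripper is mounted at the origin on a cart in front of the work surface, level with it; the furniture and walls round the work are solid. World frame = base frame: x ahead of the robot, y to its left, z up, the work surface at z = 0. Lengths are in m, angles in rad, forces in N, time in s.
With the tool pointing down it reaches from about 0.275 to 0.875 m from the base axis. Payload 12.5 kg.
Tool frame: the origin (TCP) lies on the mounting face of the last link; the fingertips stand tips_ahead ahead of it and the grasp point (between the pads) lies 155 mm ahead of it (tips_ahead is the distance from the TCP to the fingertips, in m); z points along the fingers, x is the direction in which the jaws open and shut, and the axes are right-handed (so a half turn about z gives the same grasp; the last joint's range is limited). The gripper opens to 85 mm and grips with 20 to 120 N. Pads are 22 mm wide; open, the fingers measure 114 mm over their backs; the gripper's body (76 mm by 85 mm) begins 54 mm behind the grasp point. The pads swing forward as they close: fully open they stand 13 mm farther back than shut.
Start: joints at [1.025, 0.351, 1.652, -0, 1.139, -0.085], TCP at [0.245, 0.493, 0.405] pointing down, gripper open.
Joint ranges: [-2.75, 2.75], [-0.79, 2.1], [0.01, 2.65], [-1.57, 4.71], [0.07, 3.14], [-2.87, 2.87]. Speed limits (rad/s): [2.22, 2.22, 2.79, 3.14, 3.14, 3.14].

### API

Orientations are given as a 3x3 rotation matrix whose columns are the frame's x, y, z axes.
In Python, from station import * gives the robot as it stands. The module is installed in compiled form; this text tells all that it offers.
- The arm moves only by the tool jog_arm, never from a script. Its argument "deltas" is a list of rows, each a list of 2 entries, a list of its own where there are three numbers: the shift along the world's x, y, z in units of 40 mm (1.0 is 40 mm), then the turn, a rotation vector about the world's x, y, z in units of 6 degrees (1.0 is 6 degrees). A call has exactly 5 rows; each row is the pose to reach, as a shift and turn from the pose commanded when the call began; what a row does not reach only later rows make up. A row lasts 1/10 s, in which the tool goes at most 50 mm and 8.59 degrees, less where a joint would pass 70% of its speed; a pose out of reach is approached as far as the arm can. A call with a gripper value outside its range is refused whole. "grip" is the finger opening in mm, from 0 to 85.4, set as the call begins (left out, the last holds). The fingers move at their own pace and stop on an object; "force" is the grip in N (left out, the last holds). Time passes only in rows, so rows that repeat a pose let the fingers close, or fill a call up. It gives the time, the measured TCP pose, the force and the opening at its end, in the units of the state.
- get_state(): the state, without advancing time (a new reading comes with each control period).
- camera(name): name is "scene" or "top"; returns a dict with "color" (480x640x3 uint8, red, green, blue), "depth" (480x640 float32, m along the optical axis (not along the pixel's ray), 0 where there is no reading), "fx", "fy", "cx", "cy" (pixels), "k1" (the pictures are not rectified: a ray, as slopes to the right and down, at radius r is drawn at 1 + k1 r^2 times it, then the intrinsics apply), "extrinsics" (4x4, takes a point from world to camera coordinates). Camera axes: x right, y down, z forward; pixel columns grow to the right and rows downward; lengths in m; the calibration is good to about 2 mm. A picture is of the moment at which its call begins.
- job_done(): hands the job in, once; it reports no verdict.
The state is a dict: "clock": time; "joint_pos": joint angles; "dq": joint speeds; "tau": joint torques, N m; "eef_pos": TCP position; "tool_rot": TCP orientation; "ft_force": force on the tool from outside, world axes, zero at the start; "ft_torque": the same for the moment, N m; "opening": finger opening in m.
Only numpy, scipy, OpenCV 4.12 (cv2) and the standard library are available. Lean on these libraries where they do the work, as an engineer would, in place of code of your own. Each camera call takes 0.05 s, during which the arm holds its last target.

## Working session

There is one attempt and no reset: what is moved stays moved. The work goes in short steps, Python scripts to look and compute and a tool call to move; the robot and the scene stay as the last step left them, time stands still between calls to the robot, and variables do not carry over. Pictures are saved under pics/ and viewed, and the job is handed in when it is done.

Besides the shell and the picture viewer there is one more tool, called as a command line: name --argument value ..., lists and objects as JSON in quotes. jog_arm: Moves the arm, as the interface text tells. Its arguments: {"type":"object","properties":{"deltas":{"type":"array"},"grip":{"type":"number"},"force":{"type":"number"}},"required":["deltas"]}

```bash
mkdir -p pics
python3 - <<'E'
from station import *
import cv2,numpy as np
s=get_state(); print(s)
for n in("scene","top"):
    c=camera(n); cv2.imwrite(f"pics/{n}0.png",c["color"][:,:,::-1]); np.savez(f"{n}0.npz",**c)
    print(n,{k:c[k] for k in("fx","fy","cx","cy","k1","extrinsics")})
E
```

```text
{'clock': 0.0, 'joint_pos': array([ 1.02541955e+00,  3.51245143e-01,  1.65245276e+00, -9.29347760e-06,
        1.13909353e+00, -8.46243276e-02]), 'dq': array([-0.00164048,  0.00022008,  0.0001797 , -0.00121911, -0.00091458,
       -0.00211193]), 'tau': array([ 2.77167492e-03, -5.06104195e+01, -2.91417199e+01,  2.40088730e-05,
        4.40661795e-03,  2.37820234e-05]), 'eef_pos': array([0.24446116, 0.49253335, 0.40414252]), 'tool_rot': array([[ 4.44618358e-01,  8.95719899e-01, -6.14640019e-04],
       [ 8.95719313e-01, -4.44618773e-01, -1.02925541e-03],
       [-1.19520505e-03, -9.29190824e-05, -9.99999281e-01]]), 'ft_force': array([ 0.3677064 ,  0.17311475, -0.21272762]), 'ft_torque': array([-0.02260801,  0.00165484, -0.00645536]), 'opening': 0.08552119863870784}
scene {'fx': 504.05150612993447, 'fy': 504.05150612993447, 'cx': 311.7527542823308, 'cy': 240.01171681246583, 'k1': -0.019170597471784654, 'extrinsics': array([[-0.68592272, -0.72736625,  0.02117463,  0.37325517],
       [-0.3398062 ,  0.29444213, -0.89321642,  0.23096501],
       [ 0.64346078, -0.6198727 , -0.44912811,  0.80567495],
       [ 0.        ,  0.        ,  0.        ,  1.        ]])}
top {'fx': 514.9073121227776, 'fy': 514.9073121227776, 'cx': 320.71842589783887, 'cy': 243.87834292834899, 'k1': -0.020509332992270625, 'extrinsics': array([[ 8.29961668e-02, -9.96549249e-01, -1.10960883e-03,
        -6.60644832e-03],
       [-9.74444097e-01, -8.09218497e-02, -2.09547981e-01,
         5.28295481e-01],
       [ 2.08735092e-01,  1.84729310e-02, -9.77797736e-01,
         1.11891940e+00],
       [ 0.00000000e+00,  0.00000000e+00,  0.00000000e+00,
         1.00000000e+00]])}
```

View pics/scene0.png

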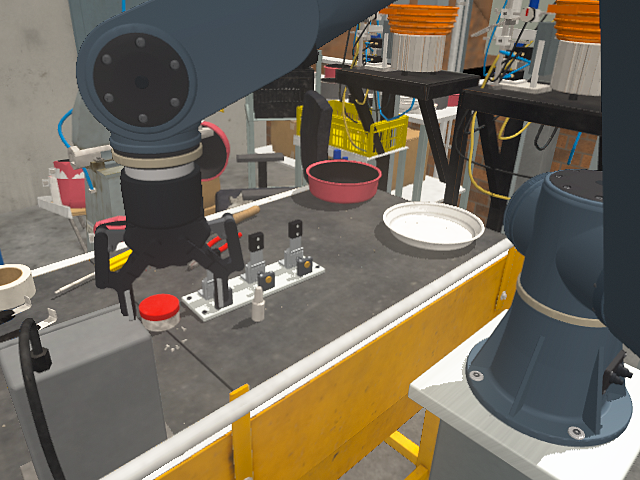

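View pics/top0.png

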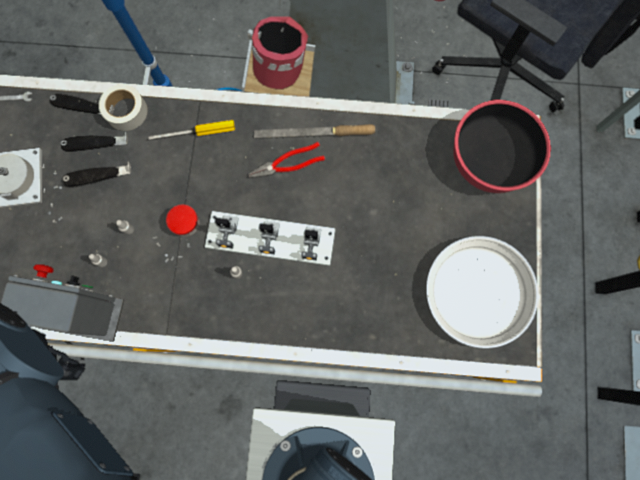

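The scene view shows the three blades on the white rail around (255,270), with the tray at (433,225). In the top view the rail is at about (270,238), the tray at (482,290), the tin at (181,220) and the punch at (236,271). I'll zoom in on the rail and measure it.

```bash
cat > h.py <<'E'
import numpy as np,cv2
def K(c): return np.array([[c["fx"],0,c["cx"]],[0,c["fy"],c["cy"]],[0,0,1.]]),np.array([float(c["k1"]),0,0,0])
def rays(c,px):
    k,d=K(c); n=cv2.undistortPoints(np.float64(px).reshape(-1,1,2),k,d).reshape(-1,2)
    R=c["extrinsics"][:3,:3];t=c["extrinsics"][:3,3]
    return -R.T@t,(R.T@np.c_[n,np.ones(len(n))].T).T
def onz(c,px,z):
    o,v=rays(c,px); return o+v*((z-o[2])/v[:,2])[:,None]
def proj(c,P):
    k,d=K(c);R=c["extrinsics"][:3,:3];t=c["extrinsics"][:3,3]
    return cv2.projectPoints(np.float64(P).reshape(-1,1,3),cv2.Rodrigues(R)[0],t,k,d)[0].reshape(-1,2)
def cloud(c):
    h,w=c["depth"].shape;u,v=np.meshgrid(np.arange(w),np.arange(h))
    o,r=rays(c,np.c_[u.ravel(),v.ravel()]); return (o+r*c["depth"].ravel()[:,None]).reshape(h,w,3)
E
python3 - <<'E'
from h import *
c=dict(np.load("top0.npz"));s=dict(np.load("scene0.npz"))
a=c["color"][195:285,190:350,::-1];cv2.imwrite("pics/tz.png",cv2.resize(a,None,fx=5,fy=5,interpolation=2))
a=s["color"][210:325,170:340,::-1];cv2.imwrite("pics/sz.png",cv2.resize(a,None,fx=4.7,fy=4.7,interpolation=2))
g=c["color"].astype(int)
m=((g.min(2)>150)).astype(np.uint8);m[:, :190]=0;m[:,350:]=0;m[:195]=0;m[285:]=0
m=cv2.morphologyEx(m,cv2.MORPH_CLOSE,np.ones((9,9)))
cs=max(cv2.findContours(m,0,2)[0],key=cv2.contourArea)
r=cv2.minAreaRect(cs);print(r,cv2.boxPoints(r))
b=onz(c,cv2.boxPoints(r),.01);print(b,b.mean(0),[np.linalg.norm(b[i]-b[i-1]) for i in range(4)])
P=cloud(c)
# blade tops from depth
for cc,n in((c,"top"),(s,"scene")):
    P=cloud(cc);q=P.reshape(-1,3)
    mm=(np.abs(P[...,0]-b.mean(0)[0])<.12)&(np.abs(P[...,1]-b.mean(0)[1])<.2)&(P[...,2]>.085)&(P[...,2]<.14)
    k,l,st,ce=cv2.connectedComponentsWithStats(mm.astype(np.uint8))
    for i in range(1,k):
        if st[i,4]>8: p=P[l==i];print(n,st[i],ce[i],p.mean(0).round(4),p.min(0).round(4),p.max(0).round(4))
# tray
m=((g.min(2)>130)).astype(np.uint8);m[:,:410]=0;m[:,545:]=0;m[:225]=0;m[352:]=0
cs=max(cv2.findContours(m,0,2)[0],key=cv2.contourArea);e=cv2.fitEllipse(cv2.convexHull(cs));print("tray",e,onz(c,[e[0]],.034))
P=cloud(c)
for p in((482,290),(181,220),(236,271)):print(p,P[p[1],p[0]])
E
```

```text
((269.7900085449219, 237.47000122070312), (126.43067932128906, 37.47665786743164), 8.130102157592773) [[204.56003 247.07999]
 [209.86002 209.98   ]
 [335.02    227.86002]
 [329.72    264.96002]]
[[0.50628371 0.3121208  0.01      ]
 [0.59799371 0.31127376 0.01      ]
 [0.57866781 0.00726847 0.01      ]
 [0.48804638 0.01275661 0.01      ]] [0.5427479  0.16085491 0.01      ] [np.float64(0.29991918864033107), np.float64(0.09171391143320616), np.float64(0.30461895446126297), np.float64(0.09078746156728554)]
top [214 217  16  11 131] [221.67175573 221.78625954] [0.5468 0.257  0.1103] [0.5412 0.2429 0.0858] [0.5564 0.2746 0.1206]
top [258 223  16  10 130] [265.60769231 227.5       ] [0.5406 0.1587 0.1161] [0.5349 0.1449 0.0907] [0.5504 0.175  0.1263]
top [304 229  14  11 130] [310.54615385 233.86153846] [0.5345 0.0599 0.116 ] [0.5288 0.0457 0.0882] [0.5451 0.0748 0.1265]
scene [288 220  14  19 227] [294.50220264 228.84140969] [0.5307 0.0655 0.1045] [0.5253 0.0479 0.0851] [0.543  0.0779 0.1208]
scene [248 232  16  21 266] [255.41729323 241.81578947] [0.5365 0.1643 0.1046] [0.5309 0.1447 0.0854] [0.5508 0.1777 0.1203]
scene [212 249   9   9  42] [216.64285714 251.85714286] [0.5424 0.2513 0.1101] [0.5374 0.2438 0.0978] [0.5514 0.258  0.1142]
tray ((515.9530029296875, 289.0660705566406), (128.7574920654297, 182.34039306640625), 88.29330444335938) [[ 0.46329612 -0.41642598  0.034     ]]
(482, 290) [ 0.45933788 -0.34803536  0.00316898]
(181, 220) [0.56082202 0.36883382 0.03797627]
(236, 271) [0.44848608 0.22228557 0.05796889]
```

View pics/tz.png

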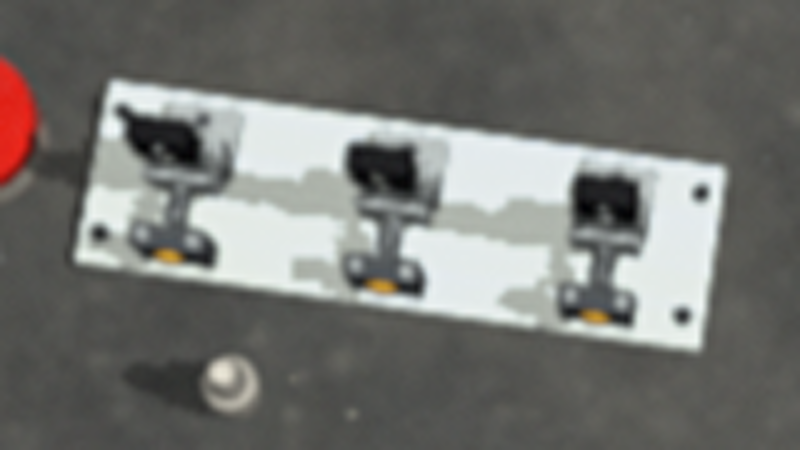

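View pics/sz.png

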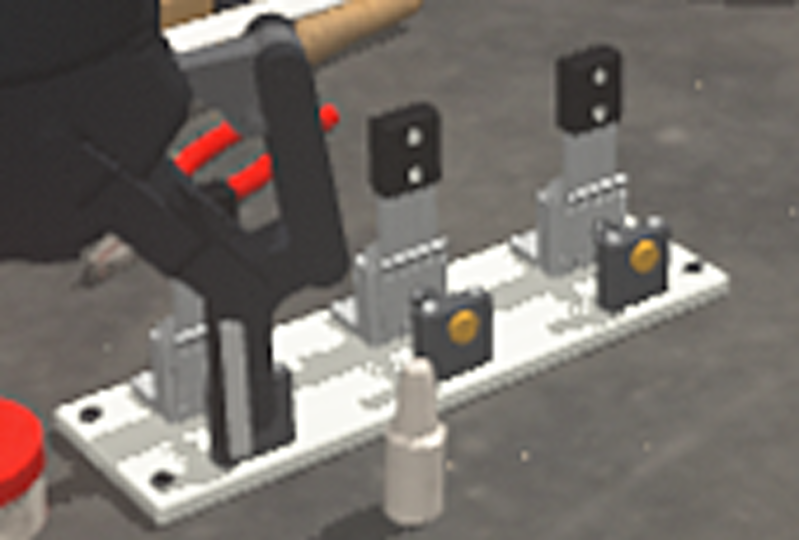

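jog_arm --deltas '[[[0.7,-0.55,0],[0,0,0.4]],[[1.6,-1.2,0],[0,0,0.8]],[[2.5,-1.9,0],[0,0,1.2]],[[3.4,-2.6,0],[0,0,1.6]],[[4.3,-3.3,0],[0,0,2.0]]]' --grip 60 --force 50

```text
clock: 0.6
eef_pos: [0.4177, 0.3593, 0.4045]
tool_rot: [[0.247, 0.969, -0.0], [0.969, -0.247, -0.0], [-0.0, -0.0, -1.0]]
ft_force: [-0.0, 0.9, -0.3]
opening: 0.0599
```

jog_arm --deltas '[[[0.9,-0.7,0],[0,0,0.4]],[[1.8,-1.4,0],[0,0,0.8]],[[2.6,-2.0,0],[0,0,1.2]],[[3.1,-2.4,0],[0,0,1.6]],[[3.3,-2.52,0],[0,0,1.8]]]'

```text
clock: 1.1
eef_pos: [0.5502, 0.2579, 0.4041]
tool_rot: [[0.064, 0.998, -0.001], [0.998, -0.064, -0.001], [-0.001, -0.0, -1.0]]
ft_force: [-0.9, -0.1, -0.5]
opening: 0.0602
```

Run:
```python
from station import *
from h import *
s=get_state(); print(s["clock"],s["eef_pos"],s["tool_rot"].round(4),s["ft_force"],s["opening"],s["joint_pos"].round(2))
c=camera("scene");np.savez("scene1.npz",**c)
cv2.imwrite("pics/sz1.png",cv2.resize(c["color"][180:325,170:340,::-1],None,fx=4,fy=4,interpolation=2))
print("cam",rays(c,[[0,0]])[0])
# predicted px of -x top edge of handle for foot 0
u=np.array([.063,.998,0]);n=np.array([.998,-.063,0])
for nm,k in(("L",.1),("M",0),("R",-.1)):
    ctr=np.array([.5427,.1605,0])+u*k
    p=proj(c,[ctr-n*.007+[0,0,z] for z in(.112,.122,.132)]);print(nm,p.round(1).tolist())
P=cloud(c)
for nm,k in(("L",.1),("M",0),("R",-.1)):
    ctr=np.array([.5427,.1605,0])+u*k
    pc=proj(c,[ctr-n*.007+[0,0,.122]])[0].round().astype(int)
    print(nm,c["color"][pc[1]-8:pc[1]+9,pc[0]-1:pc[0]+2].mean(1).mean(1).round().tolist(),"rows from",pc[1]-8)
```

```text
1.1 [0.5502092  0.25789901 0.40409908] [[ 6.36e-02  9.98e-01 -5.00e-04]
 [ 9.98e-01 -6.36e-02 -5.00e-04]
 [-6.00e-04 -5.00e-04 -1.00e+00]] [-0.88649763 -0.06320026 -0.47067818] 0.060242343509910035 [ 0.36  0.46  1.5  -0.    1.19 -1.15]
cam [-0.18391268  0.70290329  0.56024947]
L [[212.5, 252.6], [212.1, 247.8], [211.7, 243.1]]
M [[256.9, 238.1], [256.8, 233.6], [256.6, 229.0]]
R [[296.5, 225.3], [296.6, 220.9], [296.6, 216.6]]
L [119.0, 113.0, 109.0, 101.0, 89.0, 83.0, 96.0, 105.0, 101.0, 77.0, 56.0, 60.0, 61.0, 53.0, 67.0, 89.0, 93.0] rows from 240
M [107.0, 106.0, 105.0, 106.0, 110.0, 103.0, 76.0, 54.0, 58.0, 59.0, 49.0, 82.0, 126.0, 141.0, 106.0, 47.0, 49.0] rows from 226
R [101.0, 100.0, 102.0, 100.0, 102.0, 104.0, 84.0, 53.0, 53.0, 57.0, 50.0, 59.0, 113.0, 136.0, 97.0, 44.0, 45.0] rows from 213
```

View pics/sz1.png

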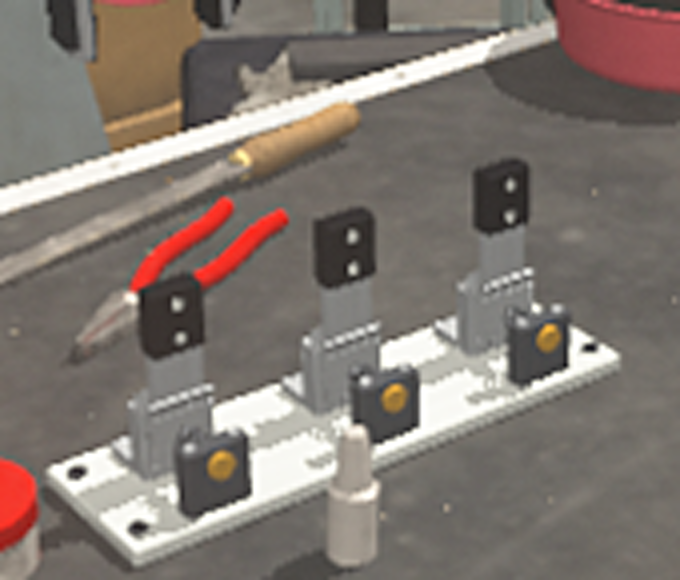

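Run:
```python
from h import *
c=dict(np.load("scene1.npz"))
u=np.array([.063,.998,0]);n=np.array([.998,-.063,0])
g=c["color"].mean(2)
for nm,k in(("L",.1),("M",0),("R",-.1)):
    ctr=np.array([.5427,.1605,0])+u*k
    zt=[];zb=[]
    for du in(-.008,-.004,0,.004,.008):
        for off,dst,rng,sgn in((.007,zt,(.112,.140),1),(-.007,zb,(.072,.096),-1)):
            zz=np.arange(rng[0],rng[1],.0005)
            p=proj(c,[ctr+n*off+u*du+[0,0,z] for z in zz]).astype(np.float32)
            v=cv2.remap(g.astype(np.float32),p[:,:1],p[:,1:],cv2.INTER_LINEAR).ravel()
            d=np.gradient(cv2.GaussianBlur(v.reshape(1,-1),(0,0),2).ravel())*sgn
            dst.append(round(float(zz[np.argmax(d)]),4))
    print(nm,"top",zt,"-> foot above stop",np.median(zt)-.112,"bottom",zb,"->",np.median(zb)-.076)
```

```text
L top [0.1135, 0.122, 0.1135, 0.1135, 0.1135] -> foot above stop 0.0015000000000000013 bottom [0.079, 0.089, 0.0795, 0.079, 0.0785] -> 0.0030000000000000027
M top [0.1175, 0.118, 0.117, 0.1175, 0.1175] -> foot above stop 0.005499999999999991 bottom [0.0845, 0.0845, 0.0945, 0.085, 0.0845] -> 0.008500000000000008
R top [0.118, 0.117, 0.118, 0.117, 0.1175] -> foot above stop 0.005499999999999991 bottom [0.085, 0.084, 0.085, 0.0845, 0.0855] -> 0.009000000000000008
```

jog_arm --deltas '[[[0,0,-0.7],[0,0,0]],[[0,0,-1.6],[0,0,0]],[[0,0,-2.5],[0,0,0]],[[0,0,-3.2],[0,0,0]],[[0,0,-3.5],[0,0,0]]]'

```text
clock: 1.65
eef_pos: [0.5475, 0.2599, 0.2619]
tool_rot: [[0.063, 0.998, -0.004], [0.998, -0.063, -0.001], [-0.002, -0.004, -1.0]]
ft_force: [0.7, 0.2, -0.5]
opening: 0.0602
```

jog_arm --deltas '[[[0,0,-0.2],[0,0,0]],[[0,0,-0.3],[0,0,0]],[[0,0,-0.3],[0,0,0]],[[0,0,-0.3],[0,0,0]],[[0,0,-0.3],[0,0,0]]]'

```text
clock: 2.15
eef_pos: [0.5487, 0.2599, 0.2536]
tool_rot: [[0.063, 0.998, 0.001], [0.998, -0.063, 0.001], [0.001, 0.001, -1.0]]
ft_force: [0.2, 0.1, 0.2]
opening: 0.0599
```

```bash
cat > look.py <<'E'
import sys
from station import *
from h import *
s=get_state(); print(s["clock"],s["eef_pos"].round(4),s["ft_force"].round(2),s["ft_torque"].round(2),s["opening"])
n=sys.argv[1];c=camera("scene");np.savez(n+".npz",**c)
cv2.imwrite(f"pics/{n}.png",cv2.resize(c["color"][180:325,170:340,::-1],None,fx=4,fy=4,interpolation=2))
E
python3 look.py a1
```

```text
2.15 [0.5487 0.2599 0.2536] [0.18 0.07 0.24] [ 0.02  0.03 -0.01] 0.059879325869498165
```

View pics/a1.png

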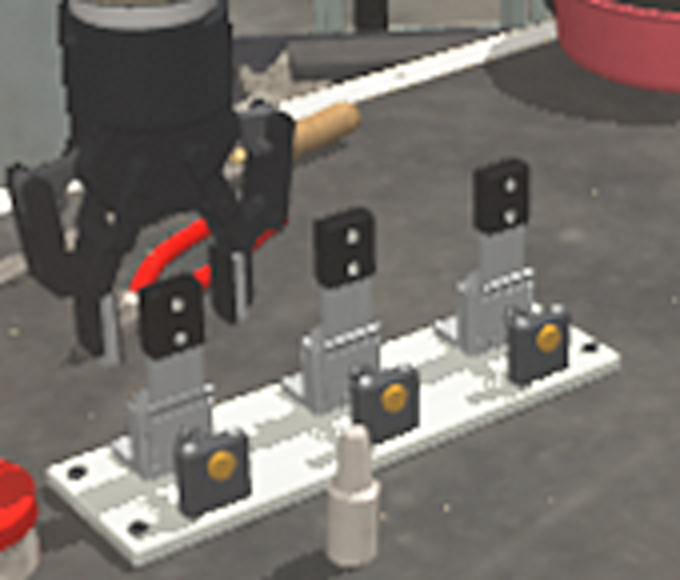

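The fingers straddle the left handle (finger pads at about (110,330) and (235,285) in this crop), centred on it. Closing now.

jog_arm --deltas '[[[0,0,0],[0,0,0]],[[0,0,0],[0,0,0]],[[0,0,0],[0,0,0]],[[0,0,0],[0,0,0]],[[0,0,0],[0,0,0]]]' --grip 20 --force 50

```text
clock: 2.7
eef_pos: [0.5486, 0.2598, 0.2529]
tool_rot: [[0.063, 0.998, 0.0], [0.998, -0.063, -0.0], [-0.0, 0.0, -1.0]]
ft_force: [-1.3, -1.5, 3.2]
opening: 0.0292
```

jog_arm --deltas '[[[0,0,0],[0,0,0]],[[0,0,0],[0,0,0]],[[0,0,0],[0,0,0]],[[0,0,0],[0,0,0]],[[0,0,0],[0,0,0]]]'

```text
clock: 3.2
eef_pos: [0.5486, 0.2598, 0.2529]
tool_rot: [[0.063, 0.998, 0.0], [0.998, -0.063, -0.0], [-0.0, 0.0, -1.0]]
ft_force: [-0.4, -2.7, 5.6]
opening: 0.0294
```

jog_arm --deltas '[[[0,0,0.035],[0,0,0]],[[0,0,0.07],[0,0,0]],[[0,0,0.105],[0,0,0]],[[0,0,0.14],[0,0,0]],[[0,0,0.175],[0,0,0]]]'

```text
clock: 3.7
eef_pos: [0.5485, 0.2598, 0.2596]
tool_rot: [[0.063, 0.998, -0.0], [0.998, -0.063, -0.0], [-0.0, -0.0, -1.0]]
ft_force: [3.3, 0.5, -8.4]
opening: 0.0296
```

jog_arm --deltas '[[[0,0,0.035],[0,0,0]],[[0,0,0.07],[0,0,0]],[[0,0,0.105],[0,0,0]],[[0,0,0.14],[0,0,0]],[[0,0,0.175],[0,0,0]]]'

```text
clock: 4.2
eef_pos: [0.5485, 0.2598, 0.2668]
tool_rot: [[0.063, 0.998, -0.0], [0.998, -0.063, -0.0], [-0.0, -0.0, -1.0]]
ft_force: [2.0, -1.0, -6.7]
opening: 0.0294
```

jog_arm --deltas '[[[0,0,0.035],[0,0,0]],[[0,0,0.07],[0,0,0]],[[0,0,0.105],[0,0,0]],[[0,0,0.14],[0,0,0]],[[0,0,0.175],[0,0,0]]]'

```text
clock: 4.7
eef_pos: [0.5485, 0.2599, 0.2738]
tool_rot: [[0.063, 0.998, -0.0], [0.998, -0.063, -0.0], [-0.0, -0.0, -1.0]]
ft_force: [1.8, 0.2, -8.2]
opening: 0.0293
```

```bash
python3 look.py a2
```

```text
4.7 [0.5485 0.2599 0.2738] [ 1.84  0.24 -8.2 ] [-0.02 -0.34 -0.  ] 0.029290662122479817
```

View pics/a2.png

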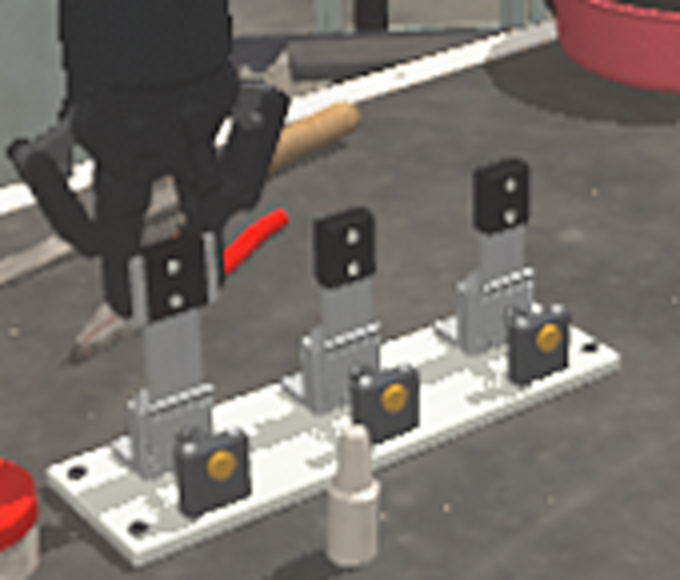

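Left clip: about 8 N in motion (roughly 7 N drag without the weight), so it looks firm. Now pushing it gently home.

jog_arm --deltas '[[[0,0,-0.04],[0,0,0]],[[0,0,-0.1],[0,0,0]],[[0,0,-0.17],[0,0,0]],[[0,0,-0.23],[0,0,0]],[[0,0,-0.28],[0,0,0]]]'

```text
clock: 5.25
eef_pos: [0.5487, 0.2602, 0.2641]
tool_rot: [[0.063, 0.998, 0.001], [0.998, -0.063, 0.001], [0.001, 0.001, -1.0]]
ft_force: [-3.5, -0.5, 10.9]
opening: 0.029
```

jog_arm --deltas '[[[0,0,-0.05],[0,0,0]],[[0,0,-0.1],[0,0,0]],[[0,0,-0.14],[0,0,0]],[[0,0,-0.17],[0,0,0]],[[0,0,-0.2],[0,0,0]]]'

```text
clock: 5.75
eef_pos: [0.5487, 0.2602, 0.2562]
tool_rot: [[0.063, 0.998, 0.001], [0.998, -0.063, 0.001], [0.001, 0.001, -1.0]]
ft_force: [-4.6, 0.7, 10.7]
opening: 0.0297
```

jog_arm --deltas '[[[0,0,-0.01],[0,0,0]],[[0,0,-0.02],[0,0,0]],[[0,0,-0.03],[0,0,0]],[[0,0,-0.04],[0,0,0]],[[0,0,-0.05],[0,0,0]]]'

```text
clock: 6.25
eef_pos: [0.5486, 0.2602, 0.2542]
tool_rot: [[0.063, 0.998, 0.001], [0.998, -0.063, 0.001], [0.001, 0.001, -1.0]]
ft_force: [-4.8, 0.4, 10.1]
opening: 0.0294
```

jog_arm --deltas '[[[0,0,-0.01],[0,0,0]],[[0,0,-0.02],[0,0,0]],[[0,0,-0.03],[0,0,0]],[[0,0,-0.04],[0,0,0]],[[0,0,-0.05],[0,0,0]]]'

```text
clock: 6.75
eef_pos: [0.5486, 0.2602, 0.2521]
tool_rot: [[0.063, 0.998, 0.001], [0.998, -0.063, 0.001], [0.001, 0.001, -1.0]]
ft_force: [-4.4, 0.4, 9.5]
opening: 0.029
```

jog_arm --deltas '[[[0,0,-0.008],[0,0,0]],[[0,0,-0.016],[0,0,0]],[[0,0,-0.024],[0,0,0]],[[0,0,-0.032],[0,0,0]],[[0,0,-0.04],[0,0,0]]]'

```text
clock: 7.25
eef_pos: [0.5486, 0.2603, 0.2506]
tool_rot: [[0.063, 0.998, 0.001], [0.998, -0.063, 0.001], [0.001, 0.001, -1.0]]
ft_force: [-4.2, 0.3, 10.4]
opening: 0.0291
```

jog_arm --deltas '[[[0,0,-0.006],[0,0,0]],[[0,0,-0.012],[0,0,0]],[[0,0,-0.018],[0,0,0]],[[0,0,-0.024],[0,0,0]],[[0,0,-0.03],[0,0,0]]]'

```text
clock: 7.75
eef_pos: [0.5486, 0.2602, 0.2494]
tool_rot: [[0.063, 0.998, 0.001], [0.998, -0.063, 0.001], [0.001, 0.001, -1.0]]
ft_force: [-4.9, 0.7, 9.3]
opening: 0.0293
```

jog_arm --deltas '[[[0,0,-0.005],[0,0,0]],[[0,0,-0.01],[0,0,0]],[[0,0,-0.015],[0,0,0]],[[0,0,-0.02],[0,0,0]],[[0,0,-0.025],[0,0,0]]]'

```text
clock: 8.25
eef_pos: [0.5487, 0.2603, 0.2492]
tool_rot: [[0.063, 0.998, 0.001], [0.998, -0.063, 0.001], [0.001, 0.001, -1.0]]
ft_force: [-8.3, -1.7, 19.7]
opening: 0.0293
```

The stop is felt at TCP z = 0.2492 (force rises from 10 to 20 N), so the left blade is home. It started 3.6 mm up and was drawn to 24.5 mm. Releasing it and going to the middle clip.

jog_arm --deltas '[[[0,0,0],[0,0,0]],[[0,0,0],[0,0,0]],[[0,0,0],[0,0,0]],[[0,0,0.3],[0,0,0]],[[0,0,1.0],[0,0,0]]]' --grip 60

```text
clock: 8.75
eef_pos: [0.5481, 0.2596, 0.2858]
tool_rot: [[0.063, 0.998, -0.004], [0.998, -0.063, -0.001], [-0.002, -0.004, -1.0]]
ft_force: [-0.5, -0.7, 0.2]
opening: 0.0601
```

jog_arm --deltas '[[[0,0,0.6],[0,0,0]],[[-0.02,-0.4,0.8],[0,0,0]],[[-0.07,-1.2,0.8],[0,0,0]],[[-0.13,-2.0,0.8],[0,0,0]],[[-0.157,-2.49,0.8],[0,0,0]]]'

```text
clock: 9.25
eef_pos: [0.5417, 0.1577, 0.3186]
tool_rot: [[0.064, 0.998, -0.001], [0.998, -0.064, -0.001], [-0.001, -0.001, -1.0]]
ft_force: [0.7, 0.3, 0.9]
opening: 0.06
```

```bash
python3 look.py a3
python3 - <<'E'
from h import *
c=dict(np.load("a3.npz"))
u=np.array([.063,.998,0]);n=np.array([.998,-.063,0])
g=c["color"].mean(2)
for nm,k in(("L",.1),("M",0),("R",-.1)):
    ctr=np.array([.5427,.1605,0])+u*k
    zt=[];zb=[]
    for du in(-.008,-.004,0,.004,.008):
        for off,dst,rng,sgn in((.007,zt,(.107,.140),1),(-.007,zb,(.072,.096),-1)):
            zz=np.arange(rng[0],rng[1],.0005)
            p=proj(c,[ctr+n*off+u*du+[0,0,z] for z in zz]).astype(np.float32)
            v=cv2.remap(g.astype(np.float32),p[:,:1],p[:,1:],cv2.INTER_LINEAR).ravel()
            d=np.gradient(cv2.GaussianBlur(v.reshape(1,-1),(0,0),2).ravel())*sgn
            dst.append(round(float(zz[np.argmax(d)]),4))
    print(nm,np.median(zt)-.112,np.median(zb)-.076)
E
```

```text
9.25 [0.5417 0.1577 0.3186] [0.69 0.27 0.9 ] [-0.03  0.   -0.01] 0.060037433420587476
L -0.003500000000000003 -0.0010000000000000009
M 0.005499999999999991 0.008500000000000008
R 0.005499999999999991 0.009000000000000008
```

View pics/a3.png

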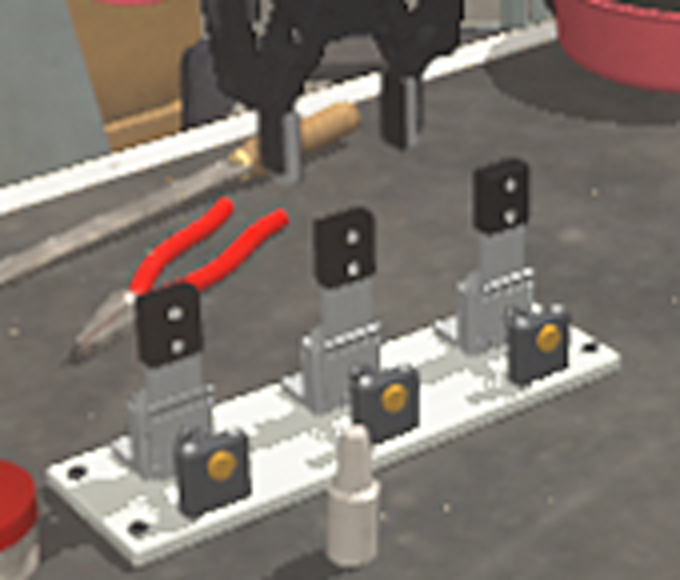

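The left blade has sunk by about 4 mm in the view (its top is now at (168,290)), which agrees with home. The middle blade is about 9 mm above its stop. Going down on the middle blade.

jog_arm --deltas '[[[0,0,-0.3],[0,0,0]],[[0,0,-0.8],[0,0,0]],[[0,0,-1.3],[0,0,0]],[[0,0,-1.525],[0,0,0]],[[0,0,-1.525],[0,0,0]]]'

```text
clock: 9.8
eef_pos: [0.5418, 0.1606, 0.2561]
tool_rot: [[0.062, 0.998, -0.003], [0.998, -0.062, -0.001], [-0.001, -0.003, -1.0]]
ft_force: [-0.3, -0.2, 0.3]
opening: 0.0603
```

jog_arm --deltas '[[[0,0,0],[0,0,0]],[[0,0,0],[0,0,0]],[[0,0,0],[0,0,0]],[[0,0,0],[0,0,0]],[[0,0,0],[0,0,0]]]'

```text
clock: 10.3
eef_pos: [0.5423, 0.1602, 0.258]
tool_rot: [[0.063, 0.998, 0.0], [0.998, -0.063, 0.0], [0.0, 0.0, -1.0]]
ft_force: [0.1, 0.7, -0.1]
opening: 0.0597
```

jog_arm --deltas '[[[0,0,0],[0,0,0]],[[0,0,0],[0,0,0]],[[0,0,0],[0,0,0]],[[0,0,0],[0,0,0]],[[0,0,0],[0,0,0]]]' --grip 20 --force 50

```text
clock: 10.8
eef_pos: [0.5423, 0.1602, 0.2578]
tool_rot: [[0.063, 0.998, 0.0], [0.998, -0.063, -0.0], [-0.0, 0.0, -1.0]]
ft_force: [-0.8, -0.9, 2.3]
opening: 0.0292
```

jog_arm --deltas '[[[0,0,0],[0,0,0]],[[0,0,0],[0,0,0]],[[0,0,0],[0,0,0]],[[0,0,0],[0,0,0]],[[0,0,0],[0,0,0]]]'

```text
clock: 11.3
eef_pos: [0.5423, 0.1602, 0.2578]
tool_rot: [[0.063, 0.998, 0.0], [0.998, -0.063, -0.0], [-0.0, 0.0, -1.0]]
ft_force: [-0.8, -1.1, 3.2]
opening: 0.0291
```

jog_arm --deltas '[[[0,0,0.035],[0,0,0]],[[0,0,0.07],[0,0,0]],[[0,0,0.105],[0,0,0]],[[0,0,0.14],[0,0,0]],[[0,0,0.175],[0,0,0]]]'

```text
clock: 11.8
eef_pos: [0.5422, 0.1602, 0.2646]
tool_rot: [[0.063, 0.998, -0.0], [0.998, -0.063, -0.0], [-0.0, -0.0, -1.0]]
ft_force: [2.0, 0.3, -7.1]
opening: 0.0295
```

jog_arm --deltas '[[[0,0,0.045],[0,0,0]],[[0,0,0.09],[0,0,0]],[[0,0,0.135],[0,0,0]],[[0,0,0.18],[0,0,0]],[[0,0,0.225],[0,0,0]]]'

```text
clock: 12.3
eef_pos: [0.5422, 0.1602, 0.2738]
tool_rot: [[0.063, 0.998, -0.0], [0.998, -0.063, -0.0], [-0.0, -0.0, -1.0]]
ft_force: [1.3, 0.3, -8.2]
opening: 0.0294
```

```bash
python3 look.py a4
```

```text
12.3 [0.5422 0.1602 0.2738] [ 1.34  0.27 -8.22] [ 0.01 -0.37 -0.02] 0.029384998765279245
```

View pics/a4.png

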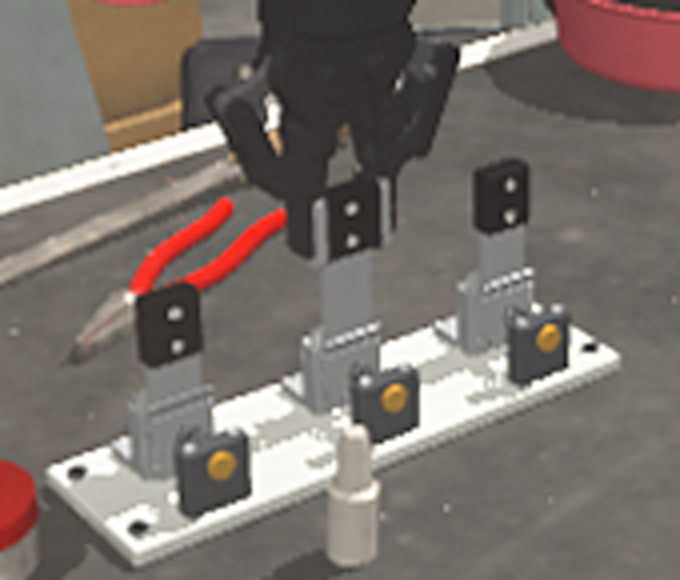

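The middle clip pulls the same, about 7 to 8 N (firm). The view shows the blade drawn, with its handle bottom at (348,255). Pushing it home.

jog_arm --deltas '[[[0,0,-0.05],[0,0,0]],[[0,0,-0.12],[0,0,0]],[[0,0,-0.2],[0,0,0]],[[0,0,-0.28],[0,0,0]],[[0,0,-0.35],[0,0,0]]]'

```text
clock: 12.85
eef_pos: [0.5424, 0.1604, 0.2609]
tool_rot: [[0.063, 0.998, 0.001], [0.998, -0.063, 0.001], [0.001, 0.001, -1.0]]
ft_force: [-5.2, -0.0, 10.0]
opening: 0.0295
```

jog_arm --deltas '[[[0,0,-0.04],[0,0,0]],[[0,0,-0.07],[0,0,0]],[[0,0,-0.09],[0,0,0]],[[0,0,-0.11],[0,0,0]],[[0,0,-0.13],[0,0,0]]]'

```text
clock: 13.35
eef_pos: [0.5424, 0.1605, 0.2559]
tool_rot: [[0.063, 0.998, 0.001], [0.998, -0.063, 0.0], [0.001, 0.001, -1.0]]
ft_force: [-4.8, 0.2, 9.3]
opening: 0.0292
```

jog_arm --deltas '[[[0,0,-0.01],[0,0,0]],[[0,0,-0.02],[0,0,0]],[[0,0,-0.03],[0,0,0]],[[0,0,-0.04],[0,0,0]],[[0,0,-0.05],[0,0,0]]]'

```text
clock: 13.85
eef_pos: [0.5424, 0.1605, 0.2539]
tool_rot: [[0.063, 0.998, 0.001], [0.998, -0.063, 0.001], [0.001, 0.001, -1.0]]
ft_force: [-4.4, 0.4, 10.3]
opening: 0.0292
```

jog_arm --deltas '[[[0,0,-0.006],[0,0,0]],[[0,0,-0.012],[0,0,0]],[[0,0,-0.018],[0,0,0]],[[0,0,-0.024],[0,0,0]],[[0,0,-0.03],[0,0,0]]]'

```text
clock: 14.35
eef_pos: [0.5423, 0.1605, 0.2527]
tool_rot: [[0.063, 0.998, 0.001], [0.998, -0.063, 0.0], [0.001, 0.001, -1.0]]
ft_force: [-4.4, -0.0, 10.0]
opening: 0.0294
```

jog_arm --deltas '[[[0,0,-0.008],[0,0,0]],[[0,0,-0.016],[0,0,0]],[[0,0,-0.024],[0,0,0]],[[0,0,-0.032],[0,0,0]],[[0,0,-0.04],[0,0,0]]]'

```text
clock: 14.85
eef_pos: [0.5424, 0.1605, 0.251]
tool_rot: [[0.063, 0.998, 0.001], [0.998, -0.063, 0.0], [0.001, 0.001, -1.0]]
ft_force: [-3.6, 0.2, 9.4]
opening: 0.029
```

jog_arm --deltas '[[[0,0,-0.005],[0,0,0]],[[0,0,-0.01],[0,0,0]],[[0,0,-0.015],[0,0,0]],[[0,0,-0.02],[0,0,0]],[[0,0,-0.025],[0,0,0]]]'

```text
clock: 15.35
eef_pos: [0.5423, 0.1605, 0.2501]
tool_rot: [[0.063, 0.998, 0.001], [0.998, -0.063, 0.0], [0.001, 0.001, -1.0]]
ft_force: [-5.1, 0.1, 9.1]
opening: 0.0293
```

jog_arm --deltas '[[[0,0,-0.005],[0,0,0]],[[0,0,-0.01],[0,0,0]],[[0,0,-0.015],[0,0,0]],[[0,0,-0.02],[0,0,0]],[[0,0,-0.025],[0,0,0]]]'

```text
clock: 15.85
eef_pos: [0.5423, 0.1605, 0.2491]
tool_rot: [[0.063, 0.998, 0.001], [0.998, -0.063, 0.0], [0.001, 0.001, -1.0]]
ft_force: [-4.9, -0.8, 9.9]
opening: 0.0298
```

jog_arm --deltas '[[[0,0,-0.005],[0,0,0]],[[0,0,-0.01],[0,0,0]],[[0,0,-0.015],[0,0,0]],[[0,0,-0.02],[0,0,0]],[[0,0,-0.025],[0,0,0]]]'

```text
clock: 16.35
eef_pos: [0.5424, 0.1604, 0.2481]
tool_rot: [[0.063, 0.998, 0.001], [0.998, -0.063, 0.0], [0.0, 0.001, -1.0]]
ft_force: [-5.5, -0.5, 12.2]
opening: 0.0293
```

jog_arm --deltas '[[[0,0,-0.005],[0,0,0]],[[0,0,-0.01],[0,0,0]],[[0,0,-0.015],[0,0,0]],[[0,0,-0.02],[0,0,0]],[[0,0,-0.025],[0,0,0]]]'

```text
clock: 16.85
eef_pos: [0.5424, 0.1605, 0.248]
tool_rot: [[0.063, 0.998, 0.001], [0.998, -0.063, 0.0], [0.001, 0.001, -1.0]]
ft_force: [-9.5, -0.9, 24.3]
opening: 0.0296
```

The stop is felt at z = 0.2480 (12 then 24 N), so the middle blade is home. It started 9.8 mm up and was drawn to 25.8 mm. Releasing it and going to the right clip.

jog_arm --deltas '[[[0,0,0],[0,0,0]],[[0,0,0],[0,0,0]],[[0,0,0],[0,0,0]],[[0,0,0.3],[0,0,0]],[[0,0,1.0],[0,0,0]]]' --grip 60

```text
clock: 17.35
eef_pos: [0.5418, 0.1601, 0.285]
tool_rot: [[0.063, 0.998, -0.004], [0.998, -0.063, -0.001], [-0.001, -0.004, -1.0]]
ft_force: [0.4, -0.4, -0.6]
opening: 0.0601
```

jog_arm --deltas '[[[0,0,0.6],[0,0,0]],[[-0.02,-0.4,0.8],[0,0,0]],[[-0.07,-1.2,0.8],[0,0,0]],[[-0.13,-2.0,0.8],[0,0,0]],[[-0.157,-2.49,0.8],[0,0,0]]]'

```text
clock: 17.85
eef_pos: [0.5354, 0.0582, 0.3177]
tool_rot: [[0.064, 0.998, -0.001], [0.998, -0.064, -0.0], [-0.0, -0.001, -1.0]]
ft_force: [0.3, 0.2, -0.2]
opening: 0.0599
```

jog_arm --deltas '[[[0,0,-0.3],[0,0,0]],[[0,0,-0.8],[0,0,0]],[[0,0,-1.3],[0,0,0]],[[0,0,-1.5],[0,0,0]],[[0,0,-1.5],[0,0,0]]]'

```text
clock: 18.35
eef_pos: [0.5356, 0.0608, 0.2564]
tool_rot: [[0.063, 0.998, -0.003], [0.998, -0.063, -0.0], [-0.0, -0.003, -1.0]]
ft_force: [0.2, 0.5, 0.6]
opening: 0.0598
```

jog_arm --deltas '[[[0,0,0],[0,0,0]],[[0,0,0],[0,0,0]],[[0,0,0],[0,0,0]],[[0,0,0],[0,0,0]],[[0,0,0],[0,0,0]]]'

```text
clock: 18.85
eef_pos: [0.536, 0.0606, 0.258]
tool_rot: [[0.063, 0.998, 0.0], [0.998, -0.063, 0.0], [0.0, 0.0, -1.0]]
ft_force: [0.0, -0.4, 0.9]
opening: 0.0598
```

```bash
python3 look.py a5
```

```text
18.85 [0.536  0.0606 0.258 ] [ 0.02 -0.44  0.87] [0.05 0.01 0.05] 0.0598197524842619
```

View pics/a5.png

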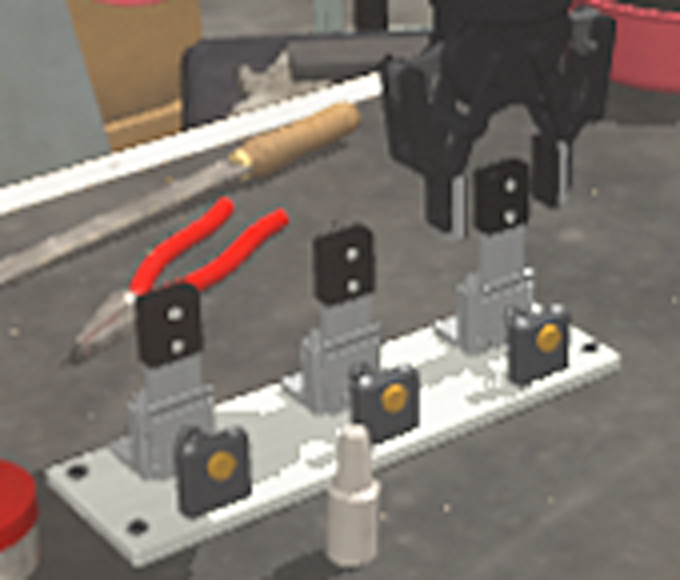

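The left and middle blades stand low (home). The fingers straddle the right handle at (500,195). Closing and drawing.

jog_arm --deltas '[[[0,0,0],[0,0,0]],[[0,0,0],[0,0,0]],[[0,0,0],[0,0,0]],[[0,0,0],[0,0,0]],[[0,0,0],[0,0,0]]]' --grip 20 --force 50

```text
clock: 19.4
eef_pos: [0.536, 0.0606, 0.2577]
tool_rot: [[0.063, 0.998, 0.0], [0.998, -0.063, -0.0], [-0.0, 0.0, -1.0]]
ft_force: [-1.2, -0.6, 0.6]
opening: 0.0294
```

jog_arm --deltas '[[[0,0,0],[0,0,0]],[[0,0,0],[0,0,0]],[[0,0,0],[0,0,0]],[[0,0,0],[0,0,0]],[[0,0,0],[0,0,0]]]'

```text
clock: 19.9
eef_pos: [0.536, 0.0606, 0.2577]
tool_rot: [[0.063, 0.998, -0.0], [0.998, -0.063, -0.0], [-0.0, -0.0, -1.0]]
ft_force: [-0.2, 0.1, 0.2]
opening: 0.0293
```

jog_arm --deltas '[[[0,0,0.035],[0,0,0]],[[0,0,0.07],[0,0,0]],[[0,0,0.105],[0,0,0]],[[0,0,0.14],[0,0,0]],[[0,0,0.175],[0,0,0]]]'

```text
clock: 20.4
eef_pos: [0.5359, 0.0606, 0.2648]
tool_rot: [[0.063, 0.998, -0.0], [0.998, -0.063, -0.0], [-0.0, -0.0, -1.0]]
ft_force: [0.8, -1.5, -2.6]
opening: 0.0295
```

jog_arm --deltas '[[[0,0,0.04],[0,0,0]],[[0,0,0.08],[0,0,0]],[[0,0,0.12],[0,0,0]],[[0,0,0.16],[0,0,0]],[[0,0,0.2],[0,0,0]]]'

```text
clock: 20.9
eef_pos: [0.5359, 0.0606, 0.2728]
tool_rot: [[0.063, 0.998, -0.0], [0.998, -0.063, 0.0], [-0.0, -0.0, -1.0]]
ft_force: [-0.2, 0.4, -2.5]
opening: 0.0296
```

Right clip: only about 2.5 N (about 1.8 N drag), so this is the weak one. Checking the draw height and measuring the tray.

```bash
python3 look.py a6
python3 - <<'E'
from station import *
from h import *
c=camera("top");np.savez("top6.npz",**c)
P=cloud(c);z=P[...,2]
m=(np.abs(P[...,0]-.46)<.2)&(np.abs(P[...,1]+.35)<.2)&(c["color"].min(2)>120)
fl=m&(z<.008);rim=m&(z>.026)&(z<.045)
for mm in(fl,rim):
    ys,xs=np.nonzero(mm);cs=max(cv2.findContours(mm.astype(np.uint8),0,2)[0],key=len)
    print(len(xs),P[mm].min(0).round(3),P[mm].max(0).round(3))
w=m.astype(np.uint8);k,l,st,ce=cv2.connectedComponentsWithStats(w);i=l[290,482];print(st[i],ce[i])
cs=max(cv2.findContours((l==i).astype(np.uint8),0,2)[0],key=cv2.contourArea);h=cv2.convexHull(cs).reshape(-1,2)
q=onz(c,h,.034);(a,b),r=cv2.minEnclosingCircle(q[:,:2].astype(np.float32));print("tray",a,b,r*2)
print("table front edge", P[335:400:5,300].round(3).tolist())
cv2.imwrite("pics/t6.png",c["color"][:,:,::-1])
E
```

```text
20.9 [0.5359 0.0606 0.2728] [-0.22  0.35 -2.53] [ 0.09 -0.09  0.03] 0.02957898865883834
9599 [ 0.261 -0.495 -0.017] [ 0.66  -0.15   0.008]
1454 [ 0.326 -0.466  0.026] [ 0.583 -0.211  0.043]
[  393   213   149   169 12900] [482.63891473 304.97875969]
tray 0.4546216130256653 -0.3090129494667053 0.5046788454055786
table front edge [[0.298, 0.038, 0.692], [0.293, 0.037, 0.704], [0.288, 0.036, 0.716], [0.284, 0.035, 0.722], [0.279, 0.035, 0.727], [0.275, 0.034, 0.731], [0.271, 0.034, 0.733], [0.267, 0.033, 0.738], [0.262, 0.033, 0.739], [0.258, 0.032, 0.741], [0.254, 0.032, 0.745], [0.25, 0.031, 0.745], [0.246, 0.031, 0.742]]
```

View pics/a6.png

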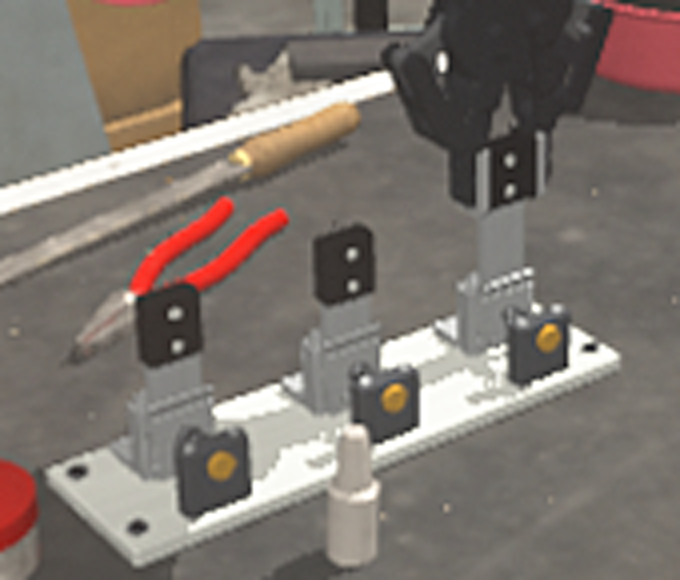

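View pics/t6.png

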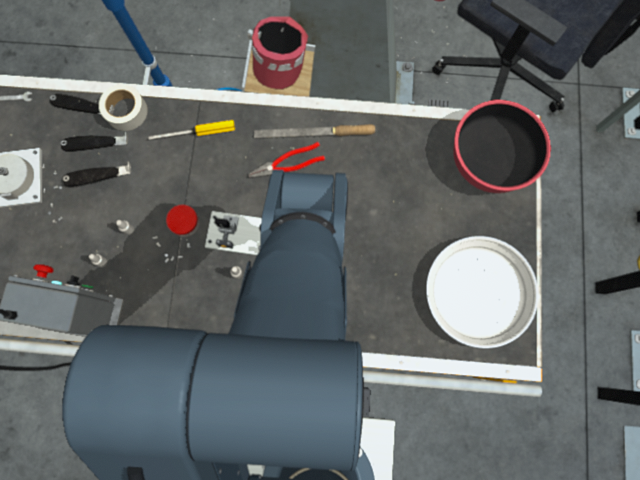

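The right blade is drawn (handle bottom at about (500,205)), and the other two stand low. From the rim depth the tray centre is (0.4545, -0.3385), with a diameter of about 0.256, which matches the 257 mm given. Next I lift the weak blade out, turn it, and lay it tilted in the tray with the gripper on the left side, away from the red pot.

jog_arm --deltas '[[[0,0,0.25],[0,0,0]],[[0,0,0.6],[0,0,0]],[[0,0,1.1],[0,0,0]],[[0,0,1.7],[0,0,0]],[[0,0,2.2],[0,0,0]]]'

```text
clock: 21.5
eef_pos: [0.5359, 0.0607, 0.3632]
tool_rot: [[0.063, 0.998, 0.001], [0.998, -0.063, 0.0], [0.0, 0.001, -1.0]]
ft_force: [0.7, -0.6, 0.0]
opening: 0.0292
```

jog_arm --deltas '[[[-0.1,-0.4,0],[0,0,-1.0]],[[-0.3,-1.0,0],[0,0,-2.4]],[[-0.5,-1.6,0],[0,0,-3.8]],[[-0.7,-2.2,0],[0,0,-5.2]],[[-0.9,-2.8,0],[0,0,-6.6]]]'

```text
clock: 22.0
eef_pos: [0.4995, -0.0522, 0.362]
tool_rot: [[0.689, 0.725, 0.001], [0.725, -0.689, -0.0], [0.001, 0.001, -1.0]]
ft_force: [0.3, -0.2, -0.3]
opening: 0.0293
```

jog_arm --deltas '[[[-0.3,-0.8,0],[0,0,-1.4]],[[-0.6,-1.6,0],[0,0,-2.8]],[[-0.9,-2.4,0],[0,0,-4.2]],[[-1.1,-3.0,0],[0,0,-5.6]],[[-1.14,-3.2,0],[0,0,-7.0]]]'

```text
clock: 22.5
eef_pos: [0.4535, -0.1812, 0.362]
tool_rot: [[0.997, 0.076, 0.001], [0.076, -0.997, -0.001], [0.001, 0.001, -1.0]]
ft_force: [-0.3, -0.1, 0.3]
opening: 0.0295
```

jog_arm --deltas '[[[0,0,0],[0,0,-0.8]],[[0,0,0],[0,0,-0.8]],[[0,0,0],[0,0,-0.8]],[[0,0,0],[0,0,-0.8]],[[0,0,0],[0,0,-0.8]]]'

```text
clock: 23.0
eef_pos: [0.4544, -0.1791, 0.3609]
tool_rot: [[1.0, 0.002, 0.0], [0.002, -1.0, -0.0], [0.0, 0.0, -1.0]]
ft_force: [1.1, 0.8, 0.1]
opening: 0.0292
```

Run:
```python
from station import *
from h import *
s=get_state();print(s["clock"],s["eef_pos"].round(4),s["joint_pos"].round(2),s["ft_force"].round(1),s["opening"],s["tool_rot"].round(3).tolist())
c=camera("scene");cv2.imwrite("pics/s7.png",c["color"][:,:,::-1])
```

```text
23.0 [ 0.4544 -0.1791  0.3609] [-0.47  0.29  1.85  0.    0.99 -0.47] [1.1 0.8 0.1] 0.029214667078165054 [[1.0, 0.002, 0.0], [0.002, -1.0, -0.0], [0.0, 0.0, -1.0]]
```

View pics/s7.png

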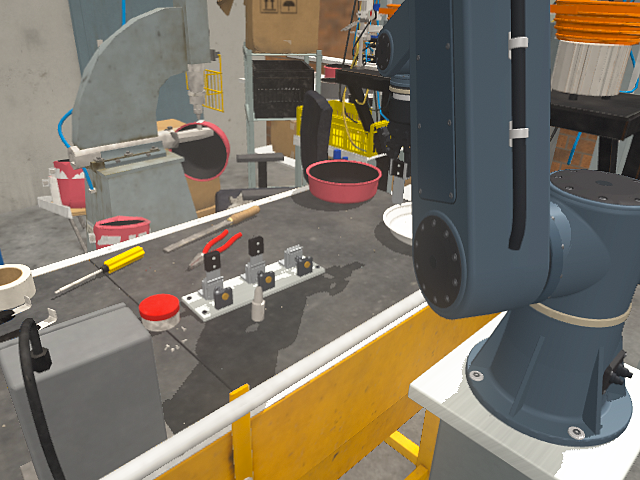

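jog_arm --deltas '[[[0,0,-0.1],[-0.7,0,0]],[[0,0,-0.3],[-1.7,0,0]],[[0,0,-0.5],[-2.8,0,0]],[[0,0,-0.8],[-3.9,0,0]],[[0,0,-1.0],[-5.0,0,0]]]'

```text
clock: 23.55
eef_pos: [0.4544, -0.1791, 0.3202]
tool_rot: [[1.0, 0.001, 0.001], [0.001, -0.864, -0.503], [0.0, 0.503, -0.864]]
ft_force: [0.0, -1.1, -1.3]
opening: 0.0294
```

jog_arm --deltas '[[[0,0,-0.4],[-1.1,0,0]],[[0,0,-0.8],[-2.2,0,0]],[[0,0,-1.2],[-3.3,0,0]],[[0,0,-1.6],[-4.3,0,0]],[[0,0,-2.0],[-5.0,0,0]]]'

```text
clock: 24.05
eef_pos: [0.4546, -0.1791, 0.2401]
tool_rot: [[1.0, 0.001, 0.002], [0.002, -0.497, -0.868], [0.0, 0.868, -0.497]]
ft_force: [-0.5, 0.3, -1.0]
opening: 0.0294
```

Run:
```python
from station import *
from h import *
s=get_state();print(s["clock"],s["eef_pos"].round(4),s["joint_pos"].round(2),s["ft_force"].round(1),s["tool_rot"].round(3).tolist())
print("foot",s["eef_pos"]+.238*s["tool_rot"][:,2])
for n in("top","scene"):
    c=camera(n);cv2.imwrite(f"pics/{n}8.png",c["color"][:,:,::-1])
```

```text
24.05 [ 0.4546 -0.1791  0.2401] [-0.32  0.55  2.01 -1.51  0.97  0.89] [-0.5  0.3 -1. ] [[1.0, 0.001, 0.002], [0.002, -0.497, -0.868], [0.0, 0.868, -0.497]]
foot [ 0.45498247 -0.38568613  0.12189738]
```

View pics/top8.png

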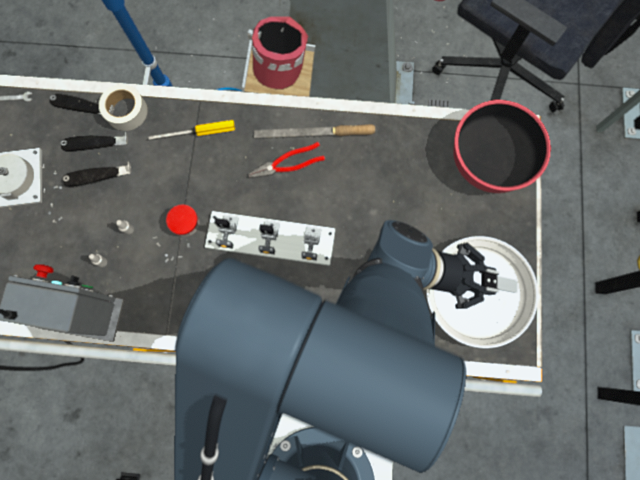

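View pics/scene8.png

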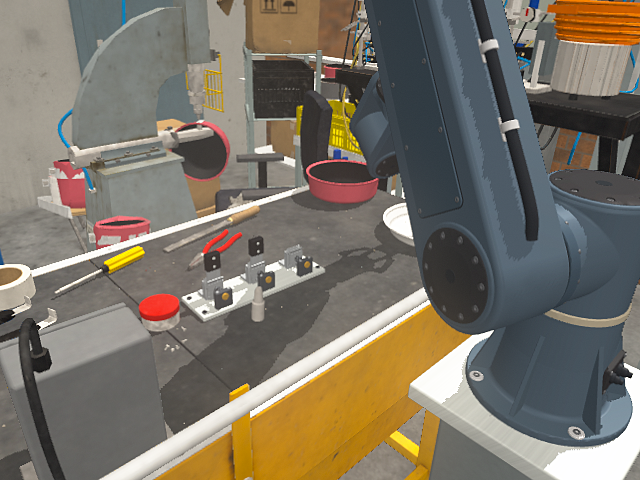

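The blade hangs over the tray, tilted, with its foot at px (515,285) in the top view. Joint 4 is near its limit, so I yaw slightly outward before lowering.

jog_arm --deltas '[[[-0.2,-0.03,0],[0,0,0.5]],[[-0.4,-0.06,0],[0,0,1.1]],[[-0.6,-0.1,-0.1],[0,0,1.7]],[[-0.8,-0.13,-0.3],[0,0,2.2]],[[-0.95,-0.16,-0.5],[0,0,2.5]]]'

```text
clock: 24.65
eef_pos: [0.4556, -0.1626, 0.2673]
tool_rot: [[0.977, 0.14, 0.164], [0.214, -0.528, -0.822], [-0.028, 0.838, -0.546]]
ft_force: [0.2, -0.1, -0.4]
opening: 0.0295
```

jog_arm --deltas '[[[0,0,-0.3],[0,0,0]],[[0,0,-0.7],[0,0,0]],[[0,0,-1.1],[0,0,0]],[[0,0,-1.4],[0,0,0]],[[0,0,-1.6],[0,0,0]]]'

```text
clock: 25.15
eef_pos: [0.4725, -0.1527, 0.2164]
tool_rot: [[0.981, 0.144, 0.13], [0.189, -0.546, -0.816], [-0.047, 0.825, -0.563]]
ft_force: [0.7, -0.3, -1.8]
opening: 0.029
```

Run:
```python
from station import *
s=get_state();print(s["clock"],s["eef_pos"].round(4),s["joint_pos"].round(2),s["ft_force"].round(1),s["tool_rot"].round(3).tolist())
print("foot",s["eef_pos"]+.238*s["tool_rot"][:,2])
```

```text
25.15 [ 0.4725 -0.1527  0.2164] [-0.27  0.59  2.   -1.57  0.85  0.83] [ 0.7 -0.3 -1.8] [[0.981, 0.144, 0.13], [0.189, -0.546, -0.816], [-0.047, 0.825, -0.563]]
foot [ 0.50346467 -0.34697548  0.08255487]
```

Joint 4 saturated, so that was the wrong way. I'll raise the tool and yaw inward instead, which bends joint 4 back toward zero.

jog_arm --deltas '[[[0.8,0,1.8],[0,0,-2.0]],[[1.4,-0.2,1.8],[0,0,-3.4]],[[2.0,-0.3,1.8],[0,0,-4.8]],[[2.5,-0.4,1.8],[0,0,-6.2]],[[2.9,-0.44,1.8],[0,0,-7.5]]]'

```text
clock: 25.65
eef_pos: [0.5894, -0.1705, 0.2896]
tool_rot: [[0.849, -0.264, -0.457], [-0.526, -0.498, -0.689], [-0.046, 0.826, -0.562]]
ft_force: [0.2, -1.1, -0.8]
opening: 0.0294
```

jog_arm --deltas '[[[0,0,0],[0,0,0]],[[0,0,0],[0,0,0]],[[0,0,0],[0,0,0]],[[0,0,0],[0,0,0]],[[0,0,0],[0,0,0]]]'

```text
clock: 26.15
eef_pos: [0.5879, -0.1704, 0.2903]
tool_rot: [[0.853, -0.261, -0.452], [-0.52, -0.499, -0.693], [-0.045, 0.826, -0.562]]
ft_force: [-0.0, -0.6, -1.5]
opening: 0.0294
```

Run:
```python
from station import *
s=get_state();print(s["clock"],s["eef_pos"].round(4),s["joint_pos"].round(2),s["ft_force"].round(1),s["tool_rot"].round(3).tolist())
print("foot",s["eef_pos"]+.238*s["tool_rot"][:,2])
```

```text
26.15 [ 0.5879 -0.1704  0.2903] [-0.24  0.69  1.52 -0.9   1.46  0.65] [-0.  -0.6 -1.5] [[0.853, -0.261, -0.452], [-0.52, -0.499, -0.693], [-0.045, 0.826, -0.562]]
foot [ 0.48030821 -0.33532647  0.15660861]
```

jog_arm --deltas '[[[-0.2,-0.15,-0.2],[-0.1,0.08,0]],[[-0.5,-0.4,-0.7],[-0.3,0.2,0]],[[-0.8,-0.6,-1.3],[-0.5,0.3,0]],[[-1.05,-0.8,-1.9],[-0.6,0.4,0]],[[-1.18,-0.89,-2.4],[-0.7,0.45,0]]]'

```text
clock: 26.65
eef_pos: [0.5395, -0.2069, 0.1925]
tool_rot: [[0.85, -0.22, -0.479], [-0.525, -0.437, -0.731], [-0.049, 0.872, -0.487]]
ft_force: [0.3, 0.8, -0.8]
opening: 0.0295
```

jog_arm --deltas '[[[0,0,-0.4],[0,0,0]],[[0,0,-0.8],[0,0,0]],[[0,0,-1.1],[0,0,0]],[[0,0,-1.3],[0,0,0]],[[0,0,-1.4],[0,0,0]]]'

```text
clock: 27.15
eef_pos: [0.5413, -0.2059, 0.1375]
tool_rot: [[0.85, -0.221, -0.477], [-0.524, -0.437, -0.731], [-0.047, 0.872, -0.487]]
ft_force: [-0.9, 0.5, -0.8]
opening: 0.0296
```

Run:
```python
from station import *
from h import *
s=get_state();print(s["clock"],s["eef_pos"].round(4),s["joint_pos"].round(2),s["ft_force"].round(1),s["tool_rot"].round(3).tolist())
print("foot",s["eef_pos"]+.238*s["tool_rot"][:,2])
c=camera("top");cv2.imwrite("pics/top9.png",cv2.resize(c["color"][200:380,340:580,::-1],None,fx=3,fy=3))
```

```text
27.15 [ 0.5413 -0.2059  0.1375] [-0.31  0.9   1.63 -1.06  1.3   0.9 ] [-0.9  0.5 -0.8] [[0.85, -0.221, -0.477], [-0.524, -0.437, -0.731], [-0.047, 0.872, -0.487]]
foot [ 0.42762956 -0.37991833  0.02143481]
```

View pics/top9.png

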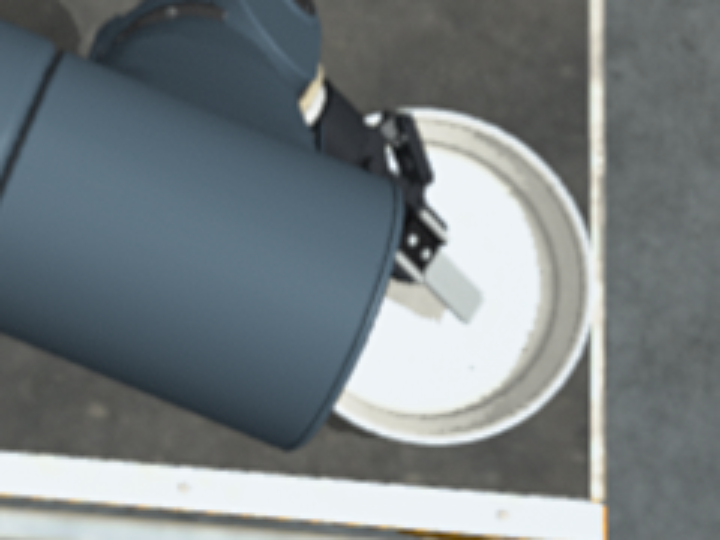

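The blade is well inside the tray (foot at about (470,310) in the crop). Lowering to the floor.

jog_arm --deltas '[[[0,0,-0.08],[0,0,0]],[[0,0,-0.16],[0,0,0]],[[0,0,-0.24],[0,0,0]],[[0,0,-0.3],[0,0,0]],[[0,0,-0.35],[0,0,0]]]'

```text
clock: 27.7
eef_pos: [0.5411, -0.2061, 0.124]
tool_rot: [[0.85, -0.221, -0.478], [-0.524, -0.437, -0.731], [-0.047, 0.872, -0.487]]
ft_force: [0.4, -0.9, -1.0]
opening: 0.0295
```

jog_arm --deltas '[[[0,0,-0.01],[0,0,0]],[[0,0,-0.02],[0,0,0]],[[0,0,-0.03],[0,0,0]],[[0,0,-0.04],[0,0,0]],[[0,0,-0.05],[0,0,0]]]'

```text
clock: 28.2
eef_pos: [0.5411, -0.2061, 0.1221]
tool_rot: [[0.85, -0.222, -0.478], [-0.524, -0.437, -0.731], [-0.047, 0.872, -0.487]]
ft_force: [0.1, -0.2, -1.6]
opening: 0.0296
```

jog_arm --deltas '[[[0,0,-0.008],[0,0,0]],[[0,0,-0.016],[0,0,0]],[[0,0,-0.024],[0,0,0]],[[0,0,-0.03],[0,0,0]],[[0,0,-0.035],[0,0,0]]]'

```text
clock: 28.7
eef_pos: [0.5411, -0.2061, 0.1207]
tool_rot: [[0.85, -0.221, -0.478], [-0.524, -0.437, -0.731], [-0.047, 0.872, -0.487]]
ft_force: [0.3, 0.0, -1.1]
opening: 0.0295
```

jog_arm --deltas '[[[0,0,0],[0,0,0]],[[0,0,0],[0,0,0]],[[0,0,0],[0,0,0]],[[0,0,0],[0,0,0]],[[0,0,0],[0,0,0]]]' --grip 70

```text
clock: 29.2
eef_pos: [0.5411, -0.2061, 0.1207]
tool_rot: [[0.85, -0.221, -0.478], [-0.524, -0.437, -0.731], [-0.047, 0.872, -0.487]]
ft_force: [-0.3, -0.7, -0.2]
opening: 0.0699
```

jog_arm --deltas '[[[0,0,0],[0,0,0]],[[0.04,0.07,0.1],[0,0,0]],[[0.2,0.3,0.4],[0,0,0]],[[0.4,0.6,0.9],[0,0,0]],[[0.6,0.9,1.6],[0,0,0]]]'

```text
clock: 29.7
eef_pos: [0.5655, -0.169, 0.1855]
tool_rot: [[0.85, -0.22, -0.478], [-0.524, -0.437, -0.731], [-0.048, 0.872, -0.487]]
ft_force: [0.6, -0.7, 0.1]
opening: 0.07
```

jog_arm --deltas '[[[0,0,0.8],[0,0,0]],[[0,0,1.6],[0,0,0]],[[0,0,2.4],[0,0,0]],[[0,0,3.0],[0,0,0]],[[0,0,3.2],[0,0,0]]]'

```text
clock: 30.2
eef_pos: [0.5656, -0.1694, 0.3161]
tool_rot: [[0.851, -0.225, -0.475], [-0.524, -0.436, -0.732], [-0.043, 0.871, -0.489]]
ft_force: [-0.7, -0.0, -0.2]
opening: 0.0697
```

Run:
```python
from station import *
from h import *
s=get_state();print(s["clock"],s["eef_pos"].round(4),s["joint_pos"].round(2),s["ft_force"].round(1))
c=camera("top");cv2.imwrite("pics/top10.png",c["color"][:,:,::-1])
c=camera("scene");cv2.imwrite("pics/scene10.png",c["color"][:,:,::-1])
```

```text
30.2 [ 0.5656 -0.1694  0.3161] [-0.24  0.63  1.57 -0.97  1.51  0.65] [-0.7 -0.  -0.2]
```

View pics/top10.png

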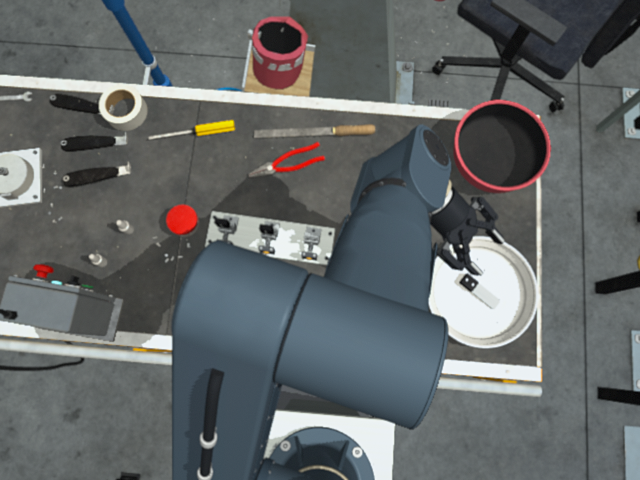

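View pics/scene10.png

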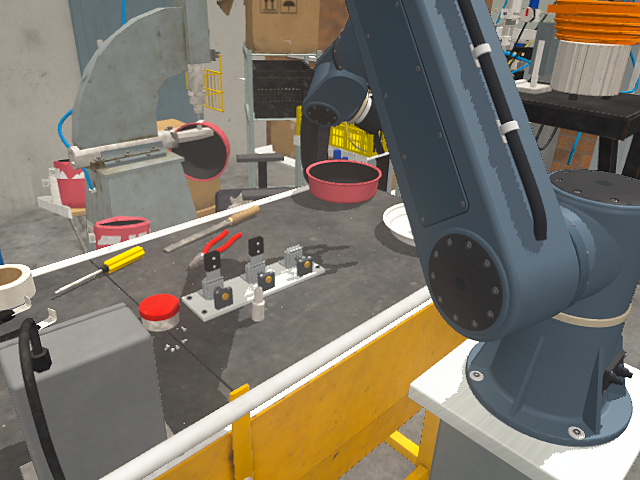

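The blade lies flat in the tray (px (478,290) in the top view), and the gripper is clear above it. Last check: the seating of the left and middle blades in the scene view.

Run:
```python
from station import *
from h import *
c=camera("scene");t=camera("top");P=cloud(t)
u=np.array([.063,.998,0]);n=np.array([.998,-.063,0])
for c in(dict(np.load("a3.npz")),c):
  g=c["color"].mean(2)
  for nm,k in(("L",.1),("M",0)):
    ctr=np.array([.5427,.1605,0])+u*k
    zt=[];zb=[]
    for du in(-.008,-.004,0,.004,.008):
        for off,dst,rng,sgn in((.007,zt,(.103,.140),1),(-.007,zb,(.068,.092),-1)):
            zz=np.arange(rng[0],rng[1],.0005)
            p=proj(c,[ctr+n*off+u*du+[0,0,z] for z in zz]).astype(np.float32)
            v=cv2.remap(g.astype(np.float32),p[:,:1],p[:,1:],cv2.INTER_LINEAR).ravel()
            d=np.gradient(cv2.GaussianBlur(v.reshape(1,-1),(0,0),2).ravel())*sgn
            dst.append(round(float(zz[np.argmax(d)]),4))
    print(nm,np.median(zt)-.112,np.median(zb)-.076)
b=(np.abs(P[...,0]-.4545)<.09)&(np.abs(P[...,1]+.3385)<.09)&(P[...,2]<.06)&(t["color"].max(2)<90)
print("handle in tray",P[b].mean(0),P[b][:,2].max())
print(get_state()["clock"],P[271,236])
```

```text
L -0.004500000000000004 -0.0010000000000000009
M 0.005499999999999991 0.008500000000000008
L -0.004500000000000004 -0.0010000000000000009
M -0.0040000000000000036 -0.0005000000000000004
handle in tray [ 0.47324495 -0.31089563  0.01789417] 0.02758472423661762
30.4 [0.35402395 0.10510779 0.70781189]
```

```bash
python3 -c "
from station import *
print(job_done(), get_state()['clock'])"
```

```text
the job is handed in; nothing more can be done
the job is handed in; nothing more can be done
```

The weak clip is the right one. Its blade now lies in the aluminium tray, and the other two stand home in their own clips. I handed the job in at about 30 s.

| Clip | Pull in motion, blade weight included | Drawn to, above the stop | Result |
|---|---|---|---|
| Left | about 6.7–8.4 N | about 24.5 mm | firm |
| Middle | about 7.1–8.2 N | about 25.8 mm | firm |
| Right | about 2.5 N | about 25 mm, estimated from the camera | weak |

**Blades pushed home:** I lowered the left and middle blades slowly until the force rose at the stop, to 20 N on the left and 24 N on the middle. The arm stopped dead there, at TCP heights of 0.249 and 0.248 m.

**Last checks:**
- In the final pictures the left and middle blades stand equally low, within 0.5 mm of each other. The camera reads every blade 2–3 mm too low, so their being home rests on the felt contact.
- The right blade lies flat on the tray floor, with its handle top under 28 mm.
- The tin and the punch look unmoved in the pictures, and the gripper was clear of everything.

**What did not go cleanly:**
- Pushing down took more force, about 10 N, than drawing up. A side load of 4–5 N along x added friction. It doesn't change which clip is weak.
- My first tilted pose over the tray ran joint 4 to its limit, with the blade in the air. I turned the wrist the other way and went on; nothing was touched.

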